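# Start the clamp screw of a lacquer box press with a box key

### The arm

A 6-joint arm with a two-finger parallel gripper is mounted at the origin on the work surface. World frame = base frame: x ahead of the robot, y to its left, z up, the work surface at z = 0. Lengths are in mm, angles in rad, forces in N, time in s.
With the tool pointing down it reaches from about 225 to 725 mm from the base axis. Payload 3.1 kg.
Tool frame: the origin (TCP) lies on the centre line of the jaws, within the pads' length; the fingertips stand 8 mm ahead of it and the grasp point (between the pads) lies 11 mm behind it; z points along the fingers, y is the direction in which the jaws open and shut (so a half turn about z gives the same grasp; the last joint's range is limited). The gripper opens to 85 mm and grips with 20 to 120 N. Pads are 22 mm wide; open, the fingers measure 114 mm over their backs; the gripper's body (76 mm by 85 mm) begins 54 mm behind the grasp point. The pads swing forward as they close: fully open they stand 13 mm farther back than shut.
Start: joints at [-1.287, 0.048, 0.099, 1.622, 0, 1.443], TCP at [210.121, -481.11, 207.912] pointing down, gripper open.
Joint ranges: [-2.91, 2.91], [-0.99, 1.94], [-1.21, 1.42], [-2.12, 2.29], [-1.49, 1.47], [-3.14, 3.14]. Speed limits (rad/s): [2.79, 2.79, 3.14, 3.14, 3.14, 3.14].

### API

Orientations are given as a rotation vector (axis times angle).
In Python, from workcell import bot gives the robot as it stands. The module is installed in compiled form; this text tells all that it offers.
- The arm moves only by the tool play_rows, never from a script. Its argument "deltas" is a list of rows, each a list of 7 numbers: the shift along the tool's x, y, z in cm, then the turn, a rotation vector about the tool's x, y, z in rad, then the opening, from 0 (shut) to 1 (fully open). In form: [[dx, dy, dz, ax, ay, az, jaw], ...]. A call has 1 to 8 rows; each row shifts and turns the commanded pose from where the row before left it, along the tool's axes as they then stand; what a row does not reach is not made up. A row lasts 1/8 s, in which the tool goes at most 62.5 mm and 10.7 degrees, less where a joint would pass 70% of its speed; a pose out of reach is approached as far as the arm can. A call with a gripper value outside its range is refused whole. The fingers move at their own pace and stop on an object; the grip force is fixed at half the most. Time passes only in rows, so rows that do not move let the fingers close. It gives the time, the measured TCP pose, the force and the opening at its end, in the units of the state.
- bot.state(): the state, without advancing time (a new reading comes with each control period).
- bot.grab_frame(name): name is "scene" or "side" or "wrist"; returns (picture, depth): 480x640x3 uint8, red, green, blue; 480x640 float32, mm along the optical axis (not along the pixel's ray), 0 where there is no reading.
- bot.camera_model(name): a dict with "fx", "fy", "cx", "cy" (pixels), "rvec" (rotation vector, rad) and "tvec" (3), from world to camera coordinates, as OpenCV has them. Camera axes: x right, y down, z forward; pixel columns grow to the right and rows downward; lengths in mm; the calibration is good to about 2 mm. A picture is of the moment at which its call begins: read the wrist's pose just before it. camera_model takes no time and is no camera call; for the wrist camera it gives the pose at the moment of the call.
- bot.hand_in(): hands the job in, once; it reports no verdict.
The state is a dict: "t": time; "joints": joint angles; "qd": joint speeds; "joint_torque": joint torques, N m; "ee_pos": TCP position; "orientation": TCP orientation; "ft_force": force on the tool from outside, world axes, zero at the start; "torque": the same for the moment, N m; "finger_gap": finger opening in mm.
Only numpy, scipy, OpenCV 4.12 (cv2) and the standard library are available. Lean on these libraries where they do the work, as an engineer would, in place of code of your own. Each camera call takes 0.05 s, during which the arm holds its last target.

### The job

Take the red T-handled box key and set it squarely and fully home on the square head of the press's clamp screw, then with the key turn the screw clockwise (seen from above) until the white line on its collar meets the red mark on the bridge, where it stops. Let go and leave the key standing upright, fully home on the screw. Do not shift the mug, the brush pot or the jar.

Things in the scene. Friction and masses are not known exactly. Their poses are not given: they have to be found in the camera images.
- key: Loose steel box key, 122 mm tall, 0.2 to 0.4 kg, upright on its socket on a round cork pad (6 mm thick, 90 mm wide). Origin: centre of its underside; z up along the key, x along the T-handle. The socket is square outside, 36.5 mm wide and 42 mm tall; above it a bare 16 mm shaft up to 92 mm, then the handle.
- key_mouth (a point): Centre of the key's underside (the same point and axes as the key's origin): the mouth of its socket hole. The hole is 23 mm square, its sides parallel to the key's x and y, 34 mm deep.
- screw_seat (a point): On the upright clamp screw's axis, on top of its dark round collar (58 mm across), where the key's rim rests when fully home; about 151 mm above the bench at the start. z up; x and y are parallel to the flats of the square head and turn with it. The white line on the collar lies 1.3 rad counter-clockwise (from above) of this x axis.
- clamp_screw (a joint): Turn of the clamp screw in rad, growing clockwise seen from above. It starts from 0 to 0.3 and stops hard at 1.3, where line and mark meet. Friction about 0.15 N m; it stays where it is left. The screw sinks 14 mm per turn (2.2 mm per rad).
- press: Fixed wooden press on the bench holding a red lacquered box: base 140 (x) by 210 (y) by 20 mm, two posts, and a bridge across the top, 75 by 210 mm, 105 to 135 mm above the bench. Origin: centre of its underside; the clamp screw stands upright on its z axis.
- bridge_mark (a point): Small red mark on top of the bridge, 33.5 mm from the screw's axis along the press's x axis.
- mug: Bystander, loose: red lacquer mug, 88 mm wide, 90 mm tall, handle at its y side; origin under its centre.
- brush_pot: Bystander, loose: blue tin 72 mm wide with three brushes, 143 mm tall; origin under its centre.
- jar: Bystander, loose: clear jar with red lid, 72 mm wide, 95 mm tall; origin under its centre.
- key_grip (a point): Centre of the key's T-handle, 107 mm above the key's origin, axes as the key's. The handle is a flat-sided red wooden bar, 90 mm (x) by 24 mm (y) by 30 mm tall, with a brass band near each end.
- head_top (a point): Top of the screw's brass head, 25 mm above screw_seat, same axes. From the collar the head is 20 mm square for 16 mm, then a round taper 9 mm tall, 19.6 to 10 mm across. The key fits in any of four quarter-turn positions with 1.5 mm of play all round, so from centred it turns about 0.16 rad before the flats take up.
There are look-alikes about, which are no part of the job. Of the things like the key, leave any that is black; of the rest the larger one is meant.

How it is judged (in metres and radians):
On the way, in this order (a step that is already met when the one before it is completed fails the run):
1. the key is square and fully home on the screw (mouth within 5 mm of the seat, axes within 5 degrees) before the screw is turned (joint below 0.5 rad) (distance between key_mouth and screw_seat below 0.005 m and angle between the z axis of key and the z axis of screw_seat, either way round below 0.09 rad and value of joint clamp_screw below 0.5 rad), for 0.2 s.
2. the screw has been turned to the mark (joint above 1.1 rad) with the key still on it (value of joint clamp_screw above 1.1 rad and distance between key_mouth and screw_seat below 0.008 m), for 0.2 s.
At the end, for the whole second after the job is handed in: the screw stands at the mark (joint above 1.1 rad of 1.3), the released key rests upright (within 5 degrees) and fully home on it (mouth within 5 mm of the seat), still (value of joint clamp_screw above 1.1 rad and distance between key_mouth and screw_seat below 0.005 m and angle between key's own z axis and vertical below 0.09 rad and linear speed of key below 0.02 m/s); the robot touches nothing.
It fails at once if the screw is turned while the key leans more than 8 degrees from its axis or stands more than 15 mm from its seat (velocity of joint clamp_screw above 0.2 rad/s and (angle between the z axis of key and the z axis of screw_seat, either way round above 0.14 rad or distance between key_mouth and screw_seat above 0.015 m)).
It fails at once if a bystander is shifted more than 30 mm (distance of any of mug, brush_pot, jar from where it was at the start of the episode above 0.03 m).
It also fails if it takes over 48 s, if anything falls off the work surface, if the arm or the gripper's body presses on something with over 40 N, if the wrist force passes 120 N, or if a joint passes its speed limit or range.

## Working session

There is one attempt and no reset: what is moved stays moved. The work goes in short steps, Python scripts to look and compute and a tool call to move; the robot and the scene stay as the last step left them, time stands still between calls to the robot, and variables do not carry over. Pictures are saved under pics/ and viewed, and the job is handed in when it is done.

Besides the shell and the picture viewer there is one more tool, called as a command line: name --pt "numbers of a row" for each row, then --argument value for the rest. play_rows: Moves the arm, as the interface text tells. Its arguments: {"type":"object","properties":{"deltas":{"type":"array","items":{"type":"array","items":{"type":"number"}}}},"required":["deltas"]}

```bash
mkdir -p pics; cat > h.py <<'E'
import numpy as np, cv2, pickle
from scipy.spatial.transform import Rotation as R
from workcell import bot
def grab(name,tag):
    m=bot.camera_model(name); p,d=bot.grab_frame(name)
    cv2.imwrite(f'pics/{tag}.png',p[:,:,::-1]); pickle.dump((m,p,d),open(f'pics/{tag}.pkl','wb')); return m,p,d
def load(tag): return pickle.load(open(f'pics/{tag}.pkl','rb'))
def cloud(m,d):
    v,u=np.mgrid[0:480,0:640]
    c=np.stack([(u-m['cx'])/m['fx']*d,(v-m['cy'])/m['fy']*d,d],-1)
    Rm=R.from_rotvec(np.ravel(m['rvec'])).as_matrix()
    return (c-np.ravel(m['tvec']))@Rm
def proj(m,P):
    Rm=R.from_rotvec(np.ravel(m['rvec'])).as_matrix()
    c=np.atleast_2d(P)@Rm.T+np.ravel(m['tvec'])
    return np.stack([c[:,0]/c[:,2]*m['fx']+m['cx'],c[:,1]/c[:,2]*m['fy']+m['cy']],-1)
E
python3 - <<'E'
from h import *
for n in ['scene','side','wrist']:
    m,p,d=grab(n,n+'0'); print(n,m)
print(bot.state())
E
```

```text
scene {'fx': 479.3599973061997, 'fy': 479.3599973061997, 'cx': 320.9563152228197, 'cy': 249.9822004884035, 'rvec': array([ 1.68442091,  1.94888627, -0.7531283 ]), 'tvec': array([  81.68854812, -373.91109049, 1627.20040964])}
side {'fx': 485.00112202354137, 'fy': 485.00112202354137, 'cx': 321.4088189495792, 'cy': 242.11090156341928, 'rvec': array([ 0.59531462, -2.55919969,  1.32539023]), 'tvec': array([ 558.97006551,  247.5910833 , 1029.84165639])}
wrist {'fx': 426.03589272529905, 'fy': 426.03589272529905, 'cx': 316.5627232396379, 'cy': 241.75573373356727, 'rvec': array([-2.40629597,  1.57535539,  0.24679547]), 'tvec': array([-524.25322362,  -38.28370371,  380.48698366])}
{'t': 0.15, 'joints': array([-1.28681001e+00,  4.85955742e-02,  9.79542388e-02,  1.62198814e+00,
        3.00290056e-05,  1.44300583e+00]), 'qd': array([ 0.00029294, -0.00108233,  0.00291331,  0.00038753,  0.0004693 ,
        0.000415  ]), 'joint_torque': array([ 1.93520114e-03, -3.39260066e+01,  3.20423484e+01,  1.54489861e-02,
       -1.15028047e-04,  6.34689869e-06]), 'ee_pos': array([ 209.98300567, -480.61974882,  206.97656932]), 'orientation': array([-3.07345017e+00, -6.41883264e-01,  1.77525702e-04]), 'ft_force': array([0.37208742, 0.60910997, 0.07841715]), 'torque': array([-0.00623088, -0.01992427, -0.0676363 ]), 'finger_gap': 85.60995868735327}
```

View pics/scene0.png

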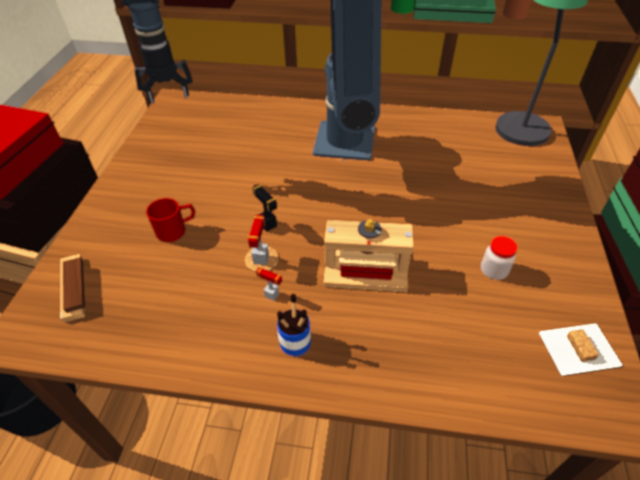

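View pics/side0.png

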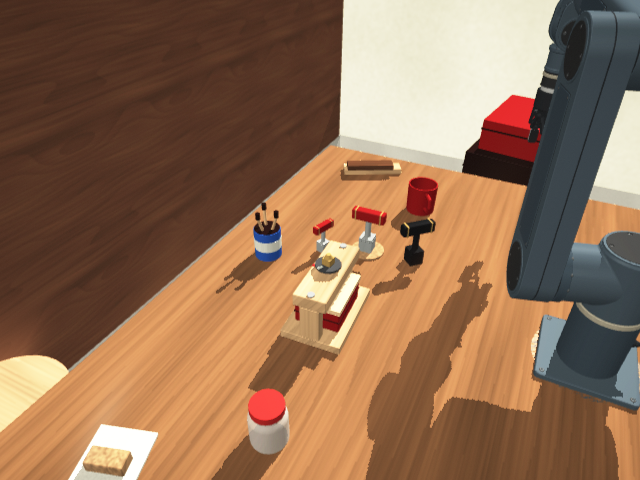

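View pics/wrist0.png

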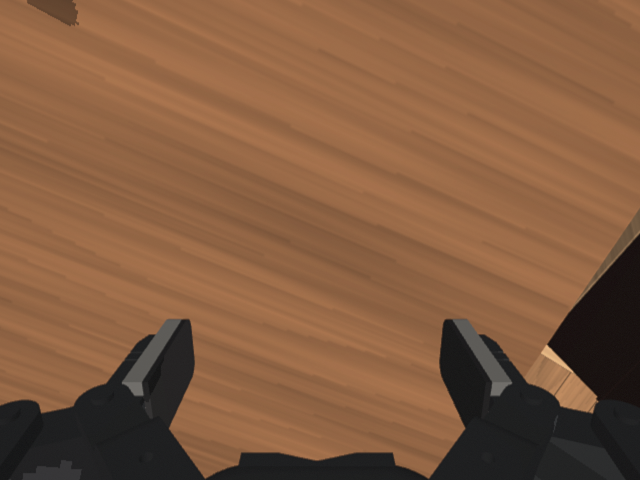

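The scene view shows the large red key on cork at about (258,240), a small red one at (270,282), and a black one at (265,205). The press screw is at (370,228), the mug at (168,220), the pot at (294,330) and the jar at (498,258). I'll measure these next.

```bash
python3 - <<'E'
from h import *
for t in ['scene0','side0']:
    m,p,d=load(t); P=cloud(m,d); ok=(d>0)
    h=cv2.cvtColor(p,cv2.COLOR_RGB2HSV)
    red=((h[...,0]<8)|(h[...,0]>172))&(h[...,1]>180)&(h[...,2]>70)
    z=P[...,2]
    base=ok&(P[...,0]>200)&(P[...,0]<800)&(abs(P[...,1])<500)
    n,l,s,c=cv2.connectedComponentsWithStats((red&base&(z>60)).astype('uint8'))
    print(t)
    for i in range(1,n):
        if s[i,4]<15: continue
        Q=P[l==i]
        print('red',s[i,4],c[i].round(),Q.mean(0).round(1),Q.min(0).round(),Q.max(0).round())
    # press bridge top
    b=base&(z>128)&(z<141)
    n,l,s,c=cv2.connectedComponentsWithStats(b.astype('uint8'))
    for i in range(1,n):
        if s[i,4]<100: continue
        Q=P[l==i]; r=cv2.minAreaRect(Q[:,:2].astype('float32'))
        print('z130',s[i,4],c[i].round(),Q.mean(0).round(1),r)
    b=base&(z>146)&(z<190)
    n,l,s,c=cv2.connectedComponentsWithStats(b.astype('uint8'))
    for i in range(1,n):
        if s[i,4]<15: continue
        Q=P[l==i]
        print('z150+',s[i,4],c[i].round(),Q.mean(0).round(1),Q.min(0).round(),Q.max(0).round())
for t,(x,y,w) in {'scene0':(230,170,220),'side0':(260,180,190)}.items():
    p=load(t)[1]; hh=int(w*.75)
    cv2.imwrite(f'pics/{t}_z.png',cv2.resize(p[y:y+hh,x:x+w,::-1],(800,600),interpolation=cv2.INTER_CUBIC))
E
```

```text
scene0
red 628 [165. 211.] [ 492.9 -432.4   76.5] [ 449. -480.   60.] [ 541. -369.   94.]
red 280 [256. 231.] [ 573.5 -156.1  121.7] [ 519. -171.  101.] [ 610. -147.  131.]
red 452 [503. 246.] [512.5 447.7  92.6] [477. 417.  79.] [540. 479. 100.]
red 84 [368. 267.] [601.9 124.9  63.5] [597.  60.  60.] [608. 184.  69.]
red 159 [267. 275.] [ 674.3 -107.7   82.9] [ 658. -132.   67.] [686. -86.  92.]
red 32 [279. 280.] [682.5 -78.4  78.9] [674. -85.  69.] [689. -75.  89.]
z130 1731 [369. 234.] [556.6 118.7 133.8] ((550.339599609375, 117.77621459960938), (80.30883026123047, 210.3361358642578), 3.4326069355010986)
z150+ 345 [369. 228.] [555.8 118.  153.7] [521.  90. 146.] [581. 145. 177.]
side0
red 517 [423. 189.] [ 487.8 -426.4   76.3] [ 445. -482.   60.] [ 534. -364.   93.]
red 34 [353. 212.] [ 600.1 -146.9  117.9] [ 596. -166.  103.] [ 605. -139.  128.]
red 289 [368. 215.] [ 560.  -147.7  119.2] [ 528. -167.  101.] [ 593. -137.  131.]
red 58 [383. 218.] [ 518.4 -150.3  118.5] [ 514. -167.  104.] [ 524. -140.  130.]
red 159 [322. 226.] [666.1 -95.6  82.1] [ 651. -130.   70.] [686. -69.  91.]
red 16 [353. 293.] [496.9  93.7  63.1] [495.  68.  60.] [498. 119.  66.]
red 62 [332. 316.] [506.9 183.6  64.5] [491. 164.  60.] [527. 188.  71.]
red 1034 [266. 407.] [503.4 457.   94. ] [474. 423.  82.] [536. 486.  98.]
z130 1784 [326. 276.] [542.7 140.7 134.4] ((547.8014526367188, 121.75943756103516), (76.13337707519531, 217.44947814941406), 3.2564685344696045)
z150+ 396 [328. 264.] [544.9 129.2 154.7] [519.  94. 146.] [576. 151. 176.]
```

View pics/side0_z.png

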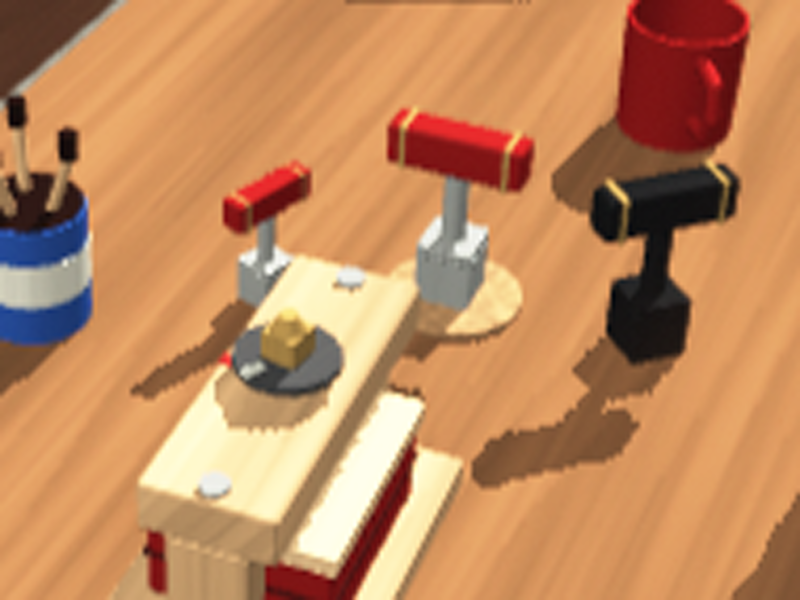

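View pics/scene0_z.png

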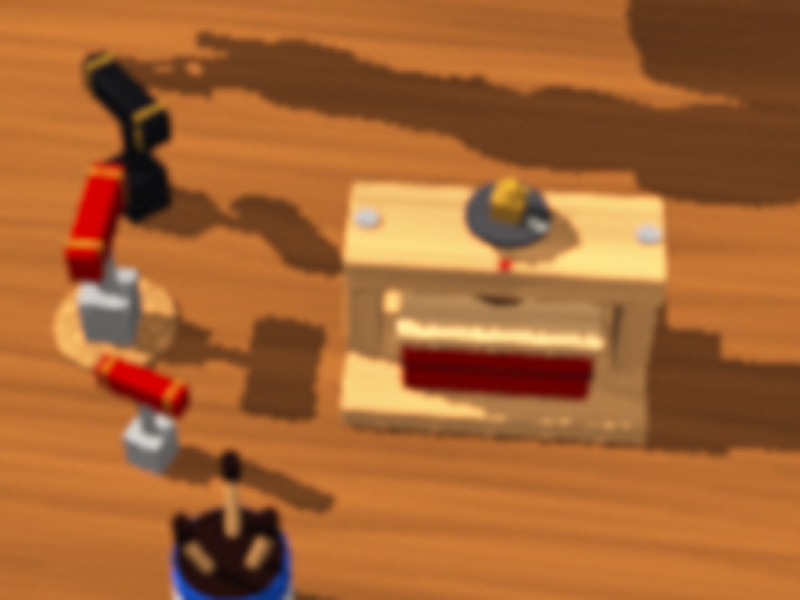

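```bash
cat >> h.py <<'E'
def tool():
    s=bot.state(); return np.array(s['ee_pos']),R.from_rotvec(s['orientation'])
def yaw(r=None):
    if r is None: r=tool()[1]
    a=r.as_matrix()[:,0]; return np.arctan2(a[1],a[0])
def plan(target,yw,p=None,r=None):
    "target TCP mm, yaw of tool x axis; prints delta for first moving (tool axes, cm) and turn"
    p0,r0=tool()
    T=R.from_euler('z',yw)*R.from_euler('x',np.pi)
    d=r0.inv().apply(np.array(target)-p0)/10
    rv=(r0.inv()*T).as_rotvec()
    print('pos',p0.round(1),'yaw',round(yaw(r0),3),'shift(tool,cm)',d.round(2),'turn',rv.round(3))
    return d,rv
E
python3 - <<'E'
from h import *
m=bot.camera_model('wrist'); p,r=tool()
Rm=R.from_rotvec(np.ravel(m['rvec'])); C=-Rm.inv().apply(np.ravel(m['tvec']))
print(r.as_matrix().round(3)); print('cam in tool',r.inv().apply(C-p), 'axes',(r.inv()*Rm.inv()).as_matrix().round(3))
# handle axis from both
for t in ['scene0','side0']:
    m,pp,d=load(t); P=cloud(m,d)
    s=(d>0)&(P[...,2]>124)&(P[...,2]<140)&(P[...,0]>500)&(P[...,0]<630)&(P[...,1]<-100)&(P[...,1]>-200)
    Q=P[s]; print(t,len(Q),Q.mean(0),cv2.minAreaRect(Q[:,:2].astype('float32')))
    # black
    s=(d>0)&(P[...,2]>60)&(P[...,0]>380)&(P[...,0]<515)&(P[...,1]<-60)&(P[...,1]>-250)
    Q=P[s]; print('black',len(Q),Q.min(0),Q.max(0))
    s=(d>0)&(P[...,2]>60)&(P[...,0]>640)&(P[...,0]<800)&(P[...,1]<150)&(P[...,1]>-250)
    Q=P[s]; print('pot+small',len(Q),Q.min(0),Q.max(0))
E
```

```text
[[ 0.916  0.4   -0.   ]
 [ 0.4   -0.916  0.002]
 [ 0.    -0.002 -1.   ]]
cam in tool [  78.01528676    0.53233235 -166.05599538] axes [[-0.001 -0.953 -0.302]
 [ 1.    -0.001 -0.001]
 [ 0.001 -0.302  0.953]]
scene0 243 [ 565.98474956 -159.27724357  127.04447432] ((562.7056884765625, -159.28041076660156), (24.695777893066406, 90.87601470947266), 89.01617431640625)
black 381 [ 398.04214325 -208.51777482   60.13268728] [ 471.27481631 -131.1535716   125.87798043]
pot+small 647 [ 655.28852671 -138.17069868   61.43444192] [799.95380406  11.54074078 145.81239525]
side0 182 [ 557.91075689 -152.51522926  126.90142662] ((558.718505859375, -153.4164276123047), (89.11357116699219, 27.462703704833984), 1.6087181568145752)
black 541 [ 391.62248948 -199.18352143   60.01376266] [ 514.99339028 -124.24108474  126.88711305]
pot+small 703 [ 648.49349314 -132.99370934   60.0220817 ] [799.93972346  18.82675012 147.11118179]
```

```bash
python3 - <<'E'
from h import *
plan([560,-157,290],np.pi)
E
```

```text
pos [ 210.  -480.6  207. ] yaw 0.412 shift(tool,cm) [ 45.03 -15.66  -8.26] turn [-0.    -0.003 -2.73 ]
```

play_rows --pt "4.5 -1.57 -0.83 0 0 0 1" --pt "4.5 -1.57 -0.83 0 0 0 1" --pt "4.5 -1.57 -0.83 0 0 0 1" --pt "4.5 -1.57 -0.83 0 0 0 1" --pt "4.5 -1.57 -0.83 0 0 0 1" --pt "4.5 -1.57 -0.83 0 0 0 1" --pt "4.5 -1.57 -0.83 0 0 0 1" --pt "4.5 -1.57 -0.83 0 0 0 1"

```text
t: 1.15
ee_pos: [490.7, -220.7, 274.2]
orientation: [-3.075, -0.642, 0.001]
ft_force: [-0.3, -1.1, -0.3]
finger_gap: 85.4
```

play_rows --pt "4.5 -1.57 -0.83 0 0 0 1" --pt "4.5 -1.57 -0.83 0 0 0 1" --pt "0 0 0 0 0 -0.18 1" --pt "0 0 0 0 0 -0.18 1" --pt "0 0 0 0 0 -0.18 1" --pt "0 0 0 0 0 -0.18 1" --pt "0 0 0 0 0 -0.18 1" --pt "0 0 0 0 0 -0.18 1"

```text
t: 2.15
ee_pos: [559.5, -157.0, 290.3]
orientation: [-2.3, -2.138, 0.001]
ft_force: [-0.1, 0.5, -0.7]
finger_gap: 85.4
```

play_rows --pt "0 0 0 0 0 -0.18 1" --pt "0 0 0 0 0 -0.18 1" --pt "0 0 0 0 0 -0.18 1" --pt "0 0 0 0 0 -0.18 1" --pt "0 0 0 0 0 -0.18 1" --pt "0 0 0 0 0 -0.18 1" --pt "0 0 0 0 0 -0.18 1" --pt "0 0 0 0 0 -0.18 1"

```text
t: 3.15
ee_pos: [559.5, -157.1, 290.3]
orientation: [-0.32, -3.124, -0.001]
ft_force: [-0.1, 1.0, -0.1]
finger_gap: 85.3
```

play_rows --pt "0 0 0 0 0 -0.18 1" --pt "0 0 0 0 0 0 1" --pt "0 0 0 0 0 0 1"

```text
t: 3.52
ee_pos: [559.6, -157.1, 290.6]
orientation: [-0.051, -3.141, -0.0]
ft_force: [-0.7, -0.2, 0.1]
finger_gap: 85.5
```

```bash
python3 - <<'E'
from h import *
print(bot.state()['joints'].round(3), yaw())
m,p,d=grab('wrist','w1'); P=cloud(m,d)
s=(d>0)&(P[...,2]>120)&(P[...,2]<140)&(P[...,0]>500)&(P[...,0]<630)&(P[...,1]<-100)&(P[...,1]>-200)
Q=P[s]; print(len(Q),Q.mean(0),cv2.minAreaRect(Q[:,:2].astype('float32')))
E
```

```text
[-0.389  0.244  0.484  1.812 -0.    -0.357] 3.1092498984387396
3281 [ 558.82871193 -157.56383077  127.55321637] ((561.4644165039062, -157.58473205566406), (89.8878173828125, 24.241167068481445), 1.4605706930160522)
```

View pics/w1.png

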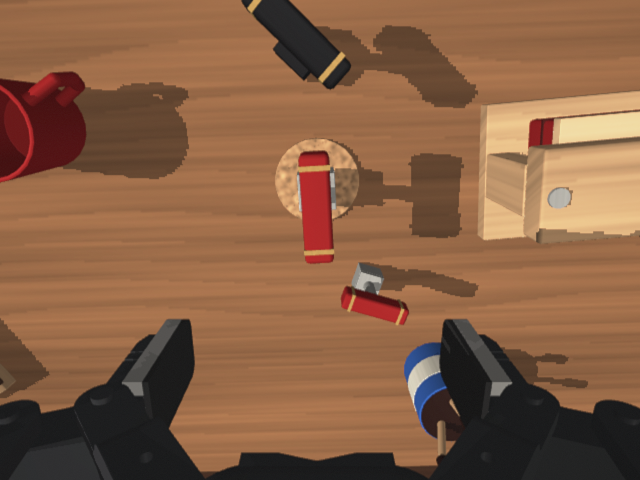

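The key's handle is centred at (561.5,-157.6) with yaw about 0.025; in the wrist view it spans (315,150) to (318,262). Next I'll look straight down on the screw, before grasping.

play_rows --pt "0 4.6 -0.2 0 0 -0.03 1" --pt "0 4.6 -0.2 0 0 -0.03 1" --pt "0 4.6 -0.2 0 0 0 1" --pt "0 4.6 -0.2 0 0 0 1" --pt "0 4.6 -0.2 0 0 0 1" --pt "0 4.6 0 0 0 0 1" --pt "0 0 0 0 0 0 1" --pt "0 0 0 0 0 0 1"

```text
t: 4.58
ee_pos: [555.4, 118.5, 300.8]
orientation: [0.047, -3.141, 0.001]
ft_force: [0.1, 0.5, -0.1]
finger_gap: 85.5
```

```bash
python3 - <<'E'
from h import *
print(tool()[0],bot.state()['joints'].round(3), yaw())
m,p,d=grab('wrist','w2'); P=cloud(m,d); z=P[...,2]
s=(d>0)&(z>125)&(z<141)&(P[...,0]>480)&(P[...,0]<630)&(P[...,1]<260)&(P[...,1]>-20)
Q=P[s]; print('bridge',len(Q),Q.mean(0),cv2.minAreaRect(Q[:,:2].astype('float32')))
for lo,hi in [(145,156),(158,168),(158,171),(172,182)]:
    s=(d>0)&(z>lo)&(z<hi)&(P[...,0]>480)&(P[...,0]<630)&(P[...,1]<200)&(P[...,1]>40)
    Q=P[s]
    if len(Q)>5: print(lo,hi,len(Q),Q.mean(0),cv2.minAreaRect(Q[:,:2].astype('float32')),cv2.minEnclosingCircle(Q[:,:2].astype('float32')))
c=proj(m,[[550,118,160]])[0].astype(int); print(c)
x,y=max(c[0]-80,0),max(c[1]-60,0)
cv2.imwrite('pics/w2_z.png',cv2.resize(p[y:y+120,x:x+160,::-1],(800,600),interpolation=cv2.INTER_CUBIC)); print(x,y)
E
```

```text
[555.44774148 118.51340312 300.8496729 ] [ 9.300e-02  2.140e-01  4.700e-01  1.827e+00 -1.000e-03  6.300e-02] -3.111711265270905
bridge 19987 [546.39959056 120.60011775 134.89975429] ((549.7774658203125, 120.56773376464844), (75.7035140991211, 210.5935516357422), 3.1994211673736572)
145 156 3604 [547.85879035 120.42267214 150.48847767] ((549.2922973632812, 120.58953857421875), (57.16032791137695, 57.22664260864258), 17.476390838623047) ((549.6781616210938, 120.51191711425781), 29.0074405670166)
158 168 354 [547.07466164 120.4991328  165.74855259] ((549.6744995117188, 120.4559097290039), (20.009523391723633, 20.707075119018555), 80.73333740234375) ((549.7312622070312, 120.38397216796875), 14.114742279052734)
158 171 503 [547.34035329 120.43999072 166.82667183] ((549.6744995117188, 120.4559097290039), (20.009523391723633, 20.707075119018555), 80.73333740234375) ((549.7312622070312, 120.38397216796875), 14.114742279052734)
172 182 270 [548.90948687 120.3845783  174.72088209] ((549.6696166992188, 120.48505401611328), (13.893362998962402, 12.78462028503418), 2.242772102355957) ((549.3572998046875, 120.14918518066406), 7.3240461349487305)
[316 207]
236 147
```

View pics/w2_z.png

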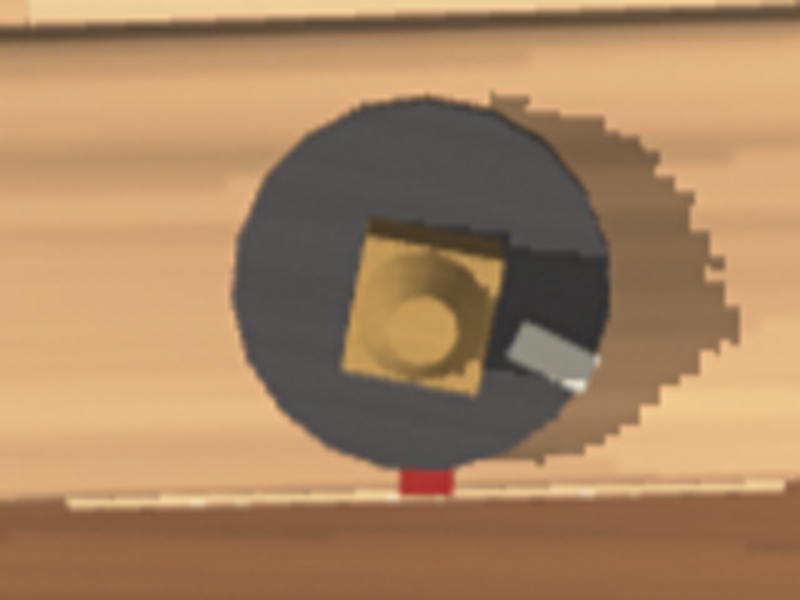

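```bash
python3 - <<'E'
from h import *
plan([561.5,-157.6,200],np.pi+.025)
E
```

```text
pos [555.6 117.9 300.9] yaw -3.113 shift(tool,cm) [  0.2  -27.55  10.1 ] turn [-0.001 -0.     0.004]
```

play_rows --pt "0 -4.6 1 0 0 0 1" --pt "0 -4.6 1 0 0 0 1" --pt "0 -4.6 2 0 0 0 1" --pt "0.1 -4.6 2 0 0 0 1" --pt "0.1 -4.6 2 0 0 0 1" --pt "0 -4.55 2.1 0 0 0 1" --pt "0 0 0 0 0 0 1" --pt "0 0 0 0 0 0 1"

```text
t: 5.62
ee_pos: [561.3, -157.5, 200.1]
orientation: [0.044, -3.141, -0.001]
ft_force: [0.4, 0.9, 0.5]
finger_gap: 85.6
```

```bash
python3 - <<'E'
from h import *
m,p,d=grab('wrist','w3'); P=cloud(m,d); z=P[...,2]
s=(d>0)&(z>122)&(z<140)&(P[...,0]>500)&(P[...,0]<630)&(P[...,1]<-130)&(P[...,1]>-190)
Q=P[s]; print('handle',len(Q),Q.mean(0),cv2.minAreaRect(Q[:,:2].astype('float32')))
plan([561.5,-157.6,101],np.pi+.025)
E
```

```text
handle 5799 [ 558.23135709 -157.61538244  127.57898499] ((561.1250610351562, -157.52212524414062), (89.05177307128906, 24.180500030517578), 1.3157626390457153)
pos [ 561.8 -156.8  200.7] yaw -3.112 shift(tool,cm) [ 0.04 -0.08  9.97] turn [0.    0.001 0.004]
```

View pics/w3.png

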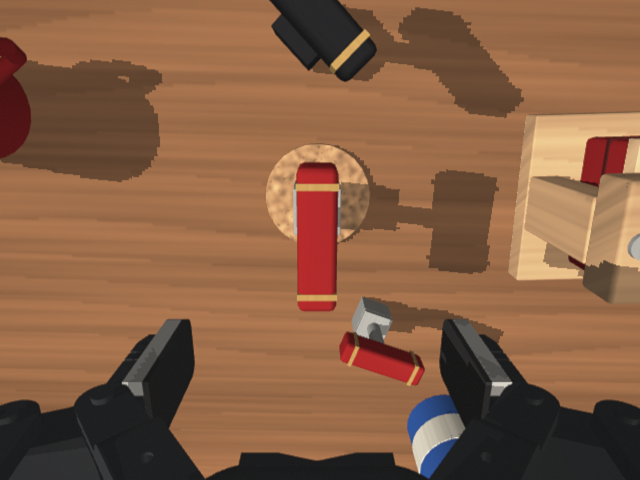

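The handle is centred between the open fingers (column 317) and its yaw matches the tool. I'll descend and grip.

play_rows --pt "0 0 3 0 0 0 1" --pt "0 0 3 0 0 0 1" --pt "0 0 2.5 0 0 0 1" --pt "0 0 1.4 0 0 0 1" --pt "0 0 0 0 0 0 1" --pt "0 0 0 0 0 0 0.5" --pt "0 0 0 0 0 0 0.2" --pt "0 0 0 0 0 0 0.1"

```text
t: 6.68
ee_pos: [562.4, -156.9, 101.9]
orientation: [-0.047, 3.14, -0.001]
ft_force: [-0.1, -0.2, -0.6]
finger_gap: 32.0
```

play_rows --pt "0 0 0 0 0 0 0" --pt "0 0 0 0 0 0 0" --pt "0 0 0 0 0 0 0" --pt "0 0 0 0 0 0 0"

```text
t: 7.18
ee_pos: [562.4, -157.2, 101.9]
orientation: [-0.047, 3.139, -0.002]
ft_force: [0.2, -0.7, 5.2]
finger_gap: 20.7
```

```bash
python3 - <<'E'
from h import *
m,p,d=grab('wrist','w4'); P=cloud(m,d); z=P[...,2]
s=(d>0)&(z>122)&(z<140)&(P[...,0]>500)&(P[...,0]<630)&(P[...,1]<-140)&(P[...,1]>-175)
Q=P[s]; print('handle',len(Q),Q.mean(0),cv2.minAreaRect(Q[:,:2].astype('float32')))
s=bot.state();print(s['finger_gap'],s['ft_force'],s['torque'])
E
```

```text
handle 14447 [ 556.4108657  -157.54226401  128.08957521] ((561.590576171875, -157.38487243652344), (89.73534393310547, 34.14003372192383), 1.9192748069763184)
20.791818872294566 [-0.78045497 -0.48875784  5.90807602] [-0.2666924  -0.01075518  0.00684277]
```

View pics/w4.png

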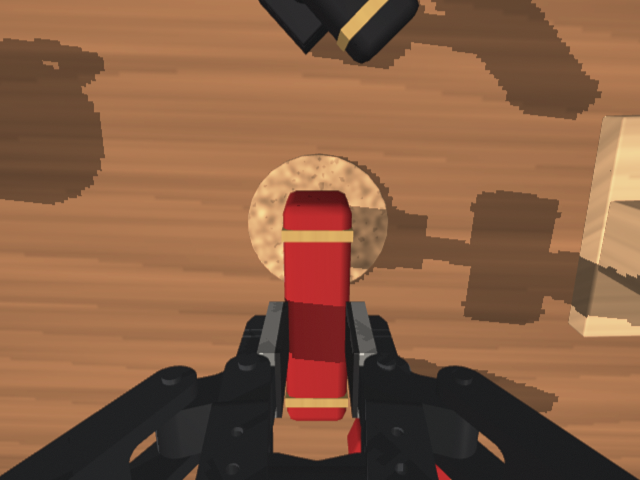

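Gripped near the middle of the handle. I'll lift.

play_rows --pt "0 0 -1 0 0 0 0" --pt "0 0 -3 0 0 0 0" --pt "0 0 -4 0 0 0 0" --pt "0 0 -4 0 0 0 0" --pt "0 0 -4 0 0 0 0" --pt "0 0 -3.5 0 0 0 0" --pt "0 0 0 0 0 0 0" --pt "0 0 0 0 0 0 0"

```text
t: 8.22
ee_pos: [561.3, -156.3, 293.5]
orientation: [0.048, -3.138, -0.003]
ft_force: [-0.7, 0.5, -3.4]
finger_gap: 20.5
```

```bash
python3 - <<'E'
from h import *
for n in ['wrist','side']:
    m,p,d=grab(n,n[0]+'5')
m,p,d=load('s5'); P=cloud(m,d); c=proj(m,[[561,-157,250]])[0].astype(int); print(c)
cv2.imwrite('pics/s5_z.png',cv2.resize(p[max(c[1]-90,0):c[1]+90,c[0]-120:c[0]+120,::-1],(800,600)))
s=bot.state();print(s['ee_pos'],s['orientation'],s['finger_gap'],s['ft_force'],s['torque'],yaw())
m,p,d=load('w5'); P=cloud(m,d); z=P[...,2]; z0=s['ee_pos'][2]-102
h=cv2.cvtColor(p,cv2.COLOR_RGB2HSV)
red=((h[...,0]<8)|(h[...,0]>172))&(h[...,1]>180)|((h[...,1]>100)&(h[...,0]<25))
s=(d>0)&red&(z>z0+122)&(z<z0+140)&(P[...,0]>500)&(P[...,0]<630)&(P[...,1]<-140)&(P[...,1]>-175)
Q=P[s]; print('handle',len(Q),Q.mean(0),cv2.minAreaRect(Q[:,:2].astype('float32')))
A=np.c_[Q[:,:2]-Q[:,:2].mean(0),np.ones(len(Q))]; print('slope',np.linalg.lstsq(A,Q[:,2],rcond=None)[0])
E
```

```text
[372 168]
[ 560.84714879 -156.18245692  292.81806322] [ 0.04744769 -3.13633497 -0.00354055] 20.762545066354804 [-0.10818228  0.3390613  -1.45380655] [ 0.03233024 -0.02421934 -0.01274927] -3.111332519229056
handle 13687 [ 555.37776179 -156.74936848  319.16161353] ((560.509033203125, -157.26544189453125), (33.80297088623047, 90.00152587890625), 88.23006439208984)
slope [ 2.65835635e-03 -6.06851914e-04  3.19161614e+02]
```

View pics/s5_z.png

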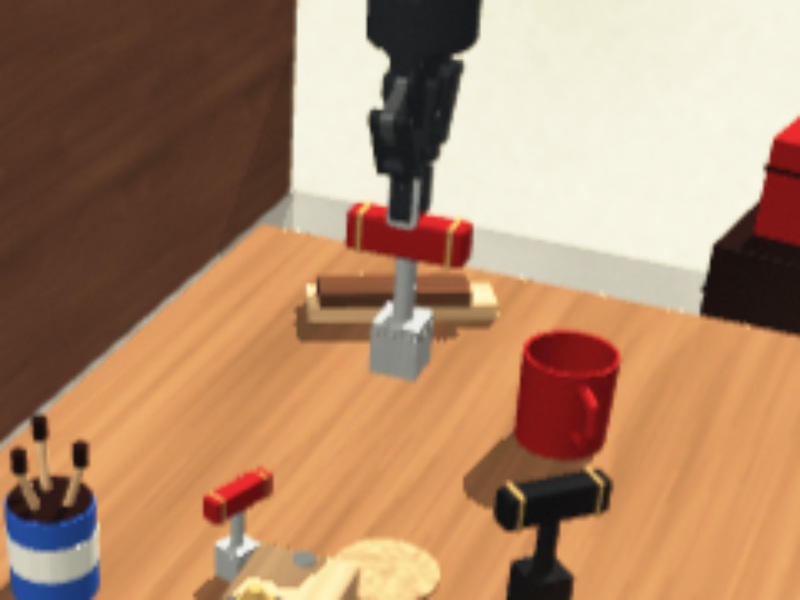

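View pics/w5.png

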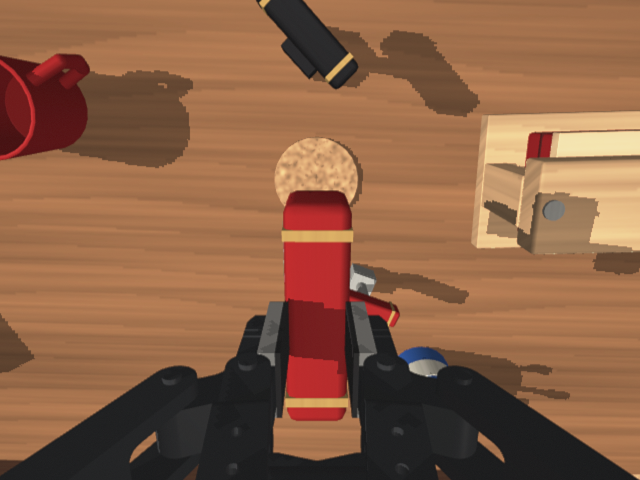

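play_rows --pt "0 2.77 0 0 0 0 0" --pt "0.05 4 0 0 0 0 0" --pt "0.05 4 0 0 0 0 0" --pt "0.05 4 0 0 0 0 0" --pt "0.05 4 0 0 0 0 0" --pt "0.05 4 0 0 0 0 0" --pt "0 3 0 0 0 0 0" --pt "0 2 0 0 0 0 0"

```text
t: 9.32
ee_pos: [549.9, 122.2, 293.9]
orientation: [0.049, -3.138, 0.0]
ft_force: [0.1, -0.4, -2.7]
finger_gap: 20.9
```

play_rows --pt "0 0 0 0 0 0.1 0" --pt "0 0 0 0 0 0.105 0" --pt "0 0 0 0 0 0 0" --pt "0 0 0 0 0 0 0"

```text
t: 9.82
ee_pos: [550.7, 120.5, 295.3]
orientation: [-0.273, -3.129, 0.001]
ft_force: [0.0, -0.2, -2.3]
finger_gap: 21.0
```

```bash
cat > chk.py <<'E'
from h import *
import sys
t=sys.argv[1]
for n in ['wrist','side','scene']: grab(n,n[:2]+t)
s=bot.state();print(s['ee_pos'],s['finger_gap'],s['ft_force'],s['torque'],'yaw',yaw(),'j',s['joints'].round(2),s['t'])
zt=s['ee_pos'][2]+26
for n in ['wr','si','sc']:
    m,p,d=load(n+t); P=cloud(m,d); z=P[...,2]
    h=cv2.cvtColor(p,cv2.COLOR_RGB2HSV)
    red=((h[...,0]<8)|(h[...,0]>172))&(h[...,1]>180)|((h[...,1]>100)&(h[...,0]<25))
    k=(d>0)&red&(z>zt-6)&(z<zt+6)&(np.hypot(P[...,0]-549.7,P[...,1]-120.5)<65)
    Q=P[k]
    if len(Q)>20: print(n,'handle',len(Q),Q.mean(0).round(1),cv2.minAreaRect(Q[:,:2].astype('float32')))
    c=proj(m,[[550,120,210]])[0].astype(int); w=(60 if n!='wr' else 150)
    x0,y0=max(c[0]-w,0),max(c[1]-int(w*.75),0)
    cr=p[y0:y0+int(w*1.5),x0:x0+2*w,::-1]
    cv2.imwrite(f'pics/{n}{t}_z.png',cv2.resize(cr,(640,480),interpolation=cv2.INTER_CUBIC)); print(n,'crop',x0,y0,cr.shape)
E
python3 chk.py 6
```

```text
[550.87636137 120.63990591 295.73380697] 20.894652928547455 [-0.20561136 -0.86206314 -2.81560564] [-0.00326809 -0.01904793  0.04895621] yaw 2.967174440715883 j [ 0.1   0.2   0.44  1.81 -0.    0.27] 9.975
wr handle 13644 [545.  121.5 320.9] ((549.2784423828125, 119.5267562866211), (43.93340301513672, 90.85124969482422), 66.64437103271484)
wr crop 165 124 (225, 300, 3)
si handle 256 [541.4 127.3 320. ] ((548.6251220703125, 124.04380798339844), (36.27681350708008, 90.0633316040039), 89.07925415039062)
si crop 267 195 (90, 120, 3)
sc handle 274 [560.2 115.2 320.2] ((551.6174926757812, 112.78910827636719), (90.85960388183594, 35.48566818237305), 6.547462463378906)
sc crop 311 164 (90, 120, 3)
```

View pics/wr6.png

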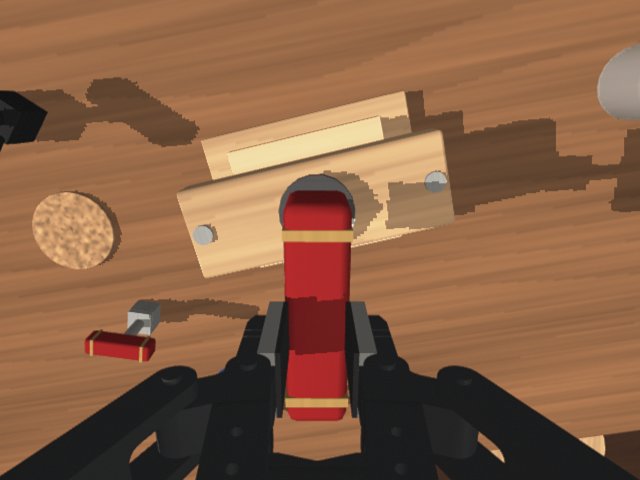

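View pics/si6_z.png

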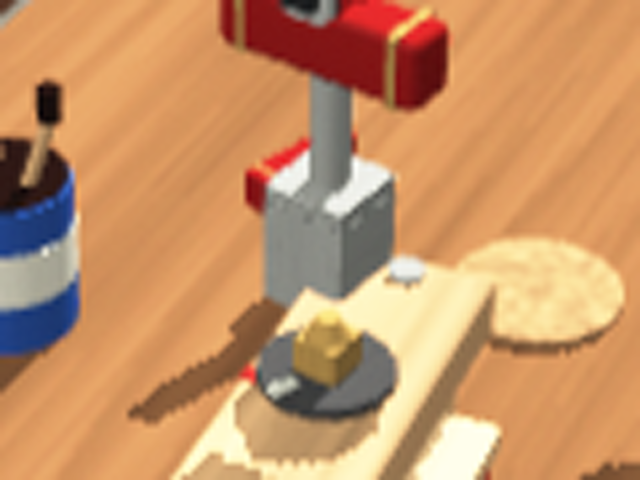

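View pics/sc6_z.png

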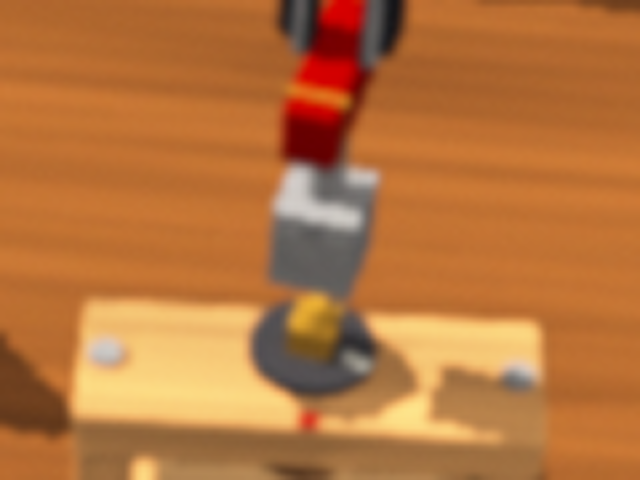

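```bash
cat > ov.py <<'E'
from h import *
import sys
t=sys.argv[1]; kx,ky,kz,kyaw=map(float,sys.argv[2:6]); sx,sy,sz,syaw=map(float,sys.argv[6:10])
def box(w,l,z0,z1): return np.array([[x*w/2,y*l/2,z] for z in (z0,z1) for x,y in ((-1,-1),(1,-1),(1,1),(-1,1))])
E=[(0,1),(1,2),(2,3),(3,0),(4,5),(5,6),(6,7),(7,4),(0,4),(1,5),(2,6),(3,7)]
def draw(im,m,B,pos,yw,col,x0,y0,s):
    W=R.from_euler('z',yw).apply(B)+pos
    q=((proj(m,W)-[x0,y0]+.5)*s).astype(int)
    for a,b in E: cv2.line(im,tuple(map(int,q[a])),tuple(map(int,q[b])),col,1)
for n in ['si','sc','wr']:
    m,p,d=load(n+t); c=proj(m,[[550,120,215]])[0].astype(int); w=64 if n!='wr' else 160
    x0,y0=c[0]-w,max(c[1]-int(w*.75),0)
    im=p[y0:y0+int(w*1.5),x0:x0+2*w,::-1]; s=800/im.shape[1]; im=cv2.resize(im,None,fx=s,fy=s,interpolation=cv2.INTER_CUBIC)
    draw(im,m,box(36.5,36.5,0,42),[kx,ky,kz],kyaw,(255,255,0),x0,y0,s)
    draw(im,m,box(90,24,92,122),[kx,ky,kz],kyaw,(255,255,0),x0,y0,s)
    draw(im,m,box(20,20,0,16),[sx,sy,sz],syaw,(0,255,0),x0,y0,s)
    cv2.imwrite(f'pics/{n}{t}_o.png',im)
E
python3 ov.py 6 549.7 120.5 199 -0.175 549.7 120.5 151 -0.175
python3 - <<'E'
from h import *
m,p,d=load('wr6'); P=cloud(m,d); h=cv2.cvtColor(p,cv2.COLOR_RGB2HSV)
red=((h[...,0]<8)|(h[...,0]>172))&(h[...,1]>200)&(P[...,2]>314)
v,u=np.nonzero(red); print(u.min(),u.max(),v.min(),v.max())
Q=P[red]; 
Q=Q[Q[:,2]>318]
print(len(Q),cv2.minAreaRect(Q[:,:2].astype('float32')),np.percentile(Q[:,2],[5,50,95]))
# transverse centre per row in tool frame
for vv in (200,215,225,250,270,290,395): 
    uu=u[v==vv]; 
    if len(uu): print(vv,uu.min(),uu.max(), P[vv,uu.min()].round(1),P[vv,uu.max()].round(1))
E
```

```text
299 349 202 418
15 ((551.537841796875, 123.81173706054688), (18.05344009399414, 83.71320343017578), 77.74319458007812) [318.35515073 319.45657713 321.9104369 ]
225 349 349 [515.8 138.  319.4] [515.8 138.  319.4]
```

View pics/si6_o.png

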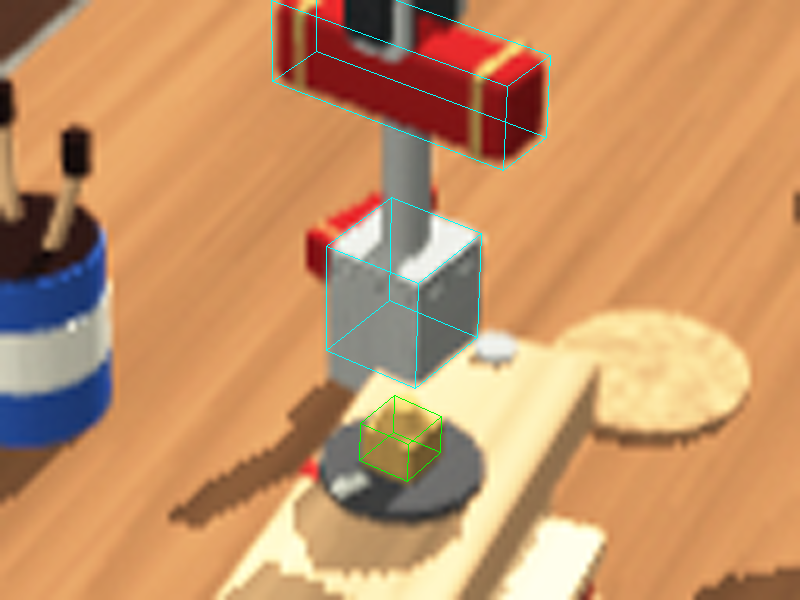

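View pics/sc6_o.png

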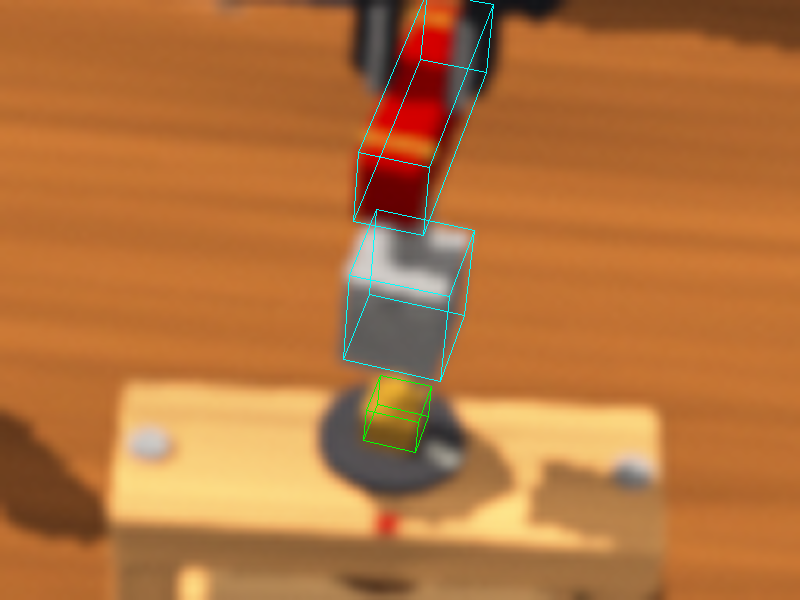

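View pics/wr6_o.png

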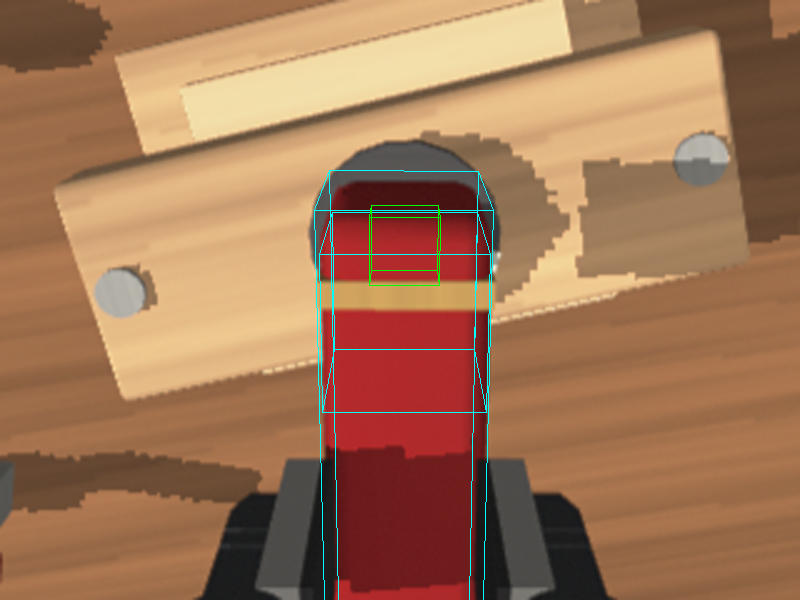

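```bash
python3 - <<'E'
from h import *
for t in ['wr6']:
    m,p,d=load(t); P=cloud(m,d); h=cv2.cvtColor(p,cv2.COLOR_RGB2HSV)
    gold=(h[...,0]>12)&(h[...,0]<25)&(h[...,1]>80)&(h[...,2]>140)
    for a,b in ((225,250),(390,415)):
        k=np.zeros_like(gold); k[a:b,285:350]=gold[a:b,285:350]; k&=(P[...,2]>316)
        Q=P[k]; print(a,k.sum(),Q.mean(0).round(2),Q[:,2].min(),Q[:,2].max())
        if k.sum(): v,u=np.nonzero(k); print(u.min(),u.max(),v.mean())
    print(P[380:425:3,317].round(1))
E
```

```text
225 703 [516.89 126.8  322.33] 319.34349966600956 461.4357350046507
285 349 235.78947368421052
390 558 [583.3  114.4  322.14] 319.4589576861265 461.4357350046507
285 347 402.0967741935484
[[ 5.740e+02  1.166e+02  3.215e+02]
 [ 5.756e+02  1.163e+02  3.211e+02]
 [ 5.767e+02  1.161e+02  3.214e+02]
 [ 5.783e+02  1.158e+02  3.210e+02]
 [ 5.792e+02  1.156e+02  3.216e+02]
 [ 5.810e+02  1.153e+02  3.210e+02]
 [ 5.817e+02  1.152e+02  3.219e+02]
 [ 5.835e+02  1.149e+02  3.213e+02]
 [ 5.855e+02  1.145e+02  3.206e+02]
 [ 5.863e+02  1.144e+02  3.213e+02]
 [ 5.878e+02  1.141e+02  3.211e+02]
 [ 5.894e+02  1.138e+02  3.208e+02]
 [ 5.904e+02  1.137e+02  3.214e+02]
 [ 5.925e+02  1.133e+02  3.206e+02]
 [ 8.629e+02  6.590e+01 -2.000e-01]]
```

Averaging the two brass bands puts the key at (550.1,120.6) with yaw -0.185. The screw is at (549.7,120.5) with yaw about -0.175. That is aligned well enough, so I'll lower in steps and watch the force.

play_rows --pt "0 0 1 0 0 0 0" --pt "0 0 1 0 0 0 0" --pt "0 0 0.4 0 0 0 0" --pt "0 0 0.4 0 0 0 0" --pt "0 0 0 0 0 0 0"

```text
t: 10.6
ee_pos: [550.7, 120.8, 267.5]
orientation: [-0.274, -3.129, 0.0]
ft_force: [-0.1, -0.5, -2.3]
finger_gap: 21.1
```

play_rows --pt "0 0 0.3 0 0 0 0" --pt "0 0 0.3 0 0 0 0" --pt "0 0 0.2 0 0 0 0" --pt "0 0 0 0 0 0 0"

```text
t: 11.1
ee_pos: [550.8, 120.8, 259.6]
orientation: [-0.274, -3.129, 0.0]
ft_force: [0.7, -0.8, -3.8]
finger_gap: 20.5
```

No contact force, and the mouth is already below the top of the square. Continuing down.

play_rows --pt "0 0 0.3 0 0 0 0" --pt "0 0 0.3 0 0 0 0" --pt "0 0 0.3 0 0 0 0" --pt "0 0 0.2 0 0 0 0" --pt "0 0 0 0 0 0 0" --pt "0 0 0 0 0 0 0"

```text
t: 11.85
ee_pos: [550.9, 120.8, 249.0]
orientation: [0.274, 3.129, 0.0]
ft_force: [0.2, -0.2, -2.4]
finger_gap: 20.3
```

```bash
python3 chk.py 7; python3 ov.py 7 549.7 120.5 151 -0.175 549.7 120.5 151 -0.175
```

```text
[550.97881041 120.84905453 249.09302917] 20.753903503122807 [-0.25643414  0.06912616 -2.91471241] [ 0.01826323  0.01079771 -0.01016389] yaw 2.9667940481254833 j [ 0.1   0.17  0.31  1.71 -0.    0.27] 12.0
wr handle 13631 [545.1 121.9 274.7] ((549.9335327148438, 122.03083038330078), (90.21861267089844, 44.70166015625), 3.5520851612091064)
wr crop 164 149 (225, 300, 3)
si handle 261 [542.2 127.4 273.6] ((548.3606567382812, 124.50985717773438), (35.69460678100586, 90.19705200195312), 88.16535186767578)
si crop 267 195 (90, 120, 3)
sc handle 266 [559.9 115.9 273.7] ((553.8922119140625, 119.3464126586914), (43.94504928588867, 88.06697845458984), 64.52616119384766)
sc crop 311 164 (90, 120, 3)
```

View pics/si7_o.png

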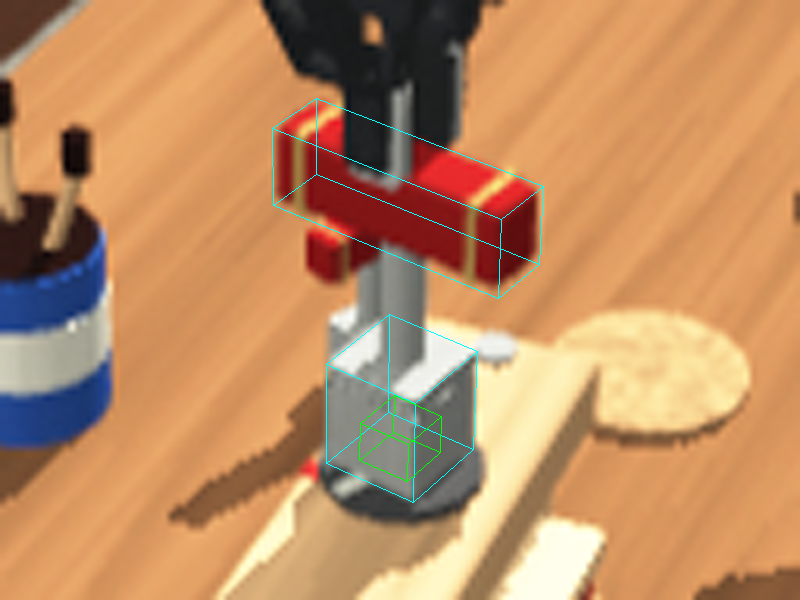

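The socket has gone over the head, with roughly 2 mm left to the collar. I'll seat it.

play_rows --pt "0 0 0.1 0 0 0 0" --pt "0 0 0.1 0 0 0 0" --pt "0 0 0 0 0 0 0"

```text
t: 12.38
ee_pos: [550.8, 120.8, 246.7]
orientation: [-0.274, -3.129, 0.0]
ft_force: [-0.1, 0.2, -3.5]
finger_gap: 20.8
```

play_rows --pt "0 0 0.05 0 0 0 0" --pt "0 0 0.05 0 0 0 0" --pt "0 0 0 0 0 0 0"

```text
t: 12.75
ee_pos: [551.1, 120.8, 246.5]
orientation: [0.274, 3.129, 0.0]
ft_force: [0.6, -1.4, 0.2]
finger_gap: 20.8
```

play_rows --pt "0 0 0.05 0 0 0 0" --pt "0 0 0.05 0 0 0 0" --pt "0 0 0 0 0 0 0"

```text
t: 13.12
ee_pos: [551.3, 120.8, 246.4]
orientation: [0.274, 3.127, 0.0]
ft_force: [-0.7, -0.4, 4.7]
finger_gap: 20.8
```

```bash
python3 chk.py 8; python3 ov.py 8 549.7 120.5 151 -0.175 549.7 120.5 151 -0.175
```

```text
[551.31652234 120.76376406 246.40675768] 20.86237466337449 [-1.40410597 -1.16302486  5.10614696] [-0.14874951  0.27455913  0.04303362] yaw 2.9667333321240643 j [ 0.1   0.16  0.3   1.71 -0.    0.27] 13.275
wr handle 13651 [545.3 121.8 272.2] ((550.254150390625, 122.1387939453125), (90.30139923095703, 43.8081169128418), 2.665895462036133)
wr crop 164 150 (225, 300, 3)
si handle 264 [541.2 127.4 271.1] ((548.6082153320312, 123.14442443847656), (33.60936737060547, 91.59953308105469), 86.75443267822266)
si crop 267 195 (90, 120, 3)
sc handle 265 [560.4 115.3 271. ] ((553.49267578125, 116.04280853271484), (88.64729309082031, 40.714534759521484), 6.016142845153809)
sc crop 311 164 (90, 120, 3)
```

View pics/si8_o.png

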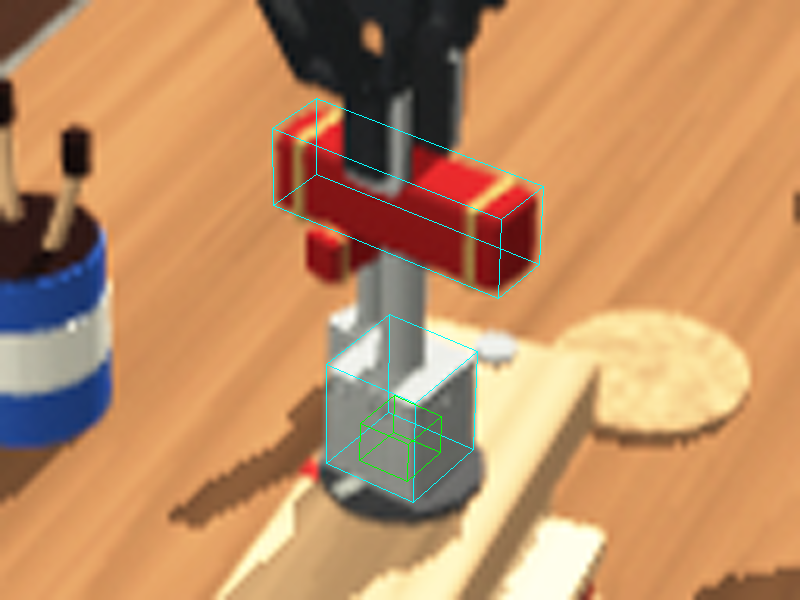

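Contact builds at the expected height: Fz rises from -3 N to +5 N and the handle top sits at about 273 mm. The key is home. Now I'll turn clockwise, following the screw as it sinks.

play_rows --pt "0 0 0 0 0 0.08 0" --pt "0 0 0 0 0 0.1 0" --pt "0 0 0.02 0 0 0.1 0" --pt "0 0 0.02 0 0 0.1 0" --pt "0 0 0.02 0 0 0.1 0" --pt "0 0 0.02 0 0 0.1 0" --pt "0 0 0 0 0 0 0"

```text
t: 14.15
ee_pos: [551.1, 120.5, 245.4]
orientation: [1.158, 2.918, -0.0]
ft_force: [-1.5, -2.0, 5.1]
finger_gap: 20.9
```

```bash
python3 chk.py 9
```

```text
[551.11196592 120.44378672 245.38899369] 21.122975649546515 [-1.70630184 -1.21641439  5.98897453] [-0.32849863  0.26857568 -0.02826928] yaw 2.386573066310164 j [ 0.1   0.16  0.3   1.7  -0.    0.85] 14.3
wr handle 13628 [546.9 125.  271.1] ((549.8510131835938, 120.8492431640625), (43.960723876953125, 90.51383972167969), 32.64724349975586)
wr crop 163 152 (225, 300, 3)
si handle 239 [536.5 134.4 270.6] ((545.4107666015625, 127.0424575805664), (41.610435485839844, 82.9317626953125), 57.55619430541992)
si crop 267 195 (90, 120, 3)
sc handle 202 [564.  109.1 269.8] ((548.3638916015625, 114.60220336914062), (36.3693962097168, 91.73699951171875), 46.39090347290039)
sc crop 311 164 (90, 120, 3)
```

View pics/si9_z.png

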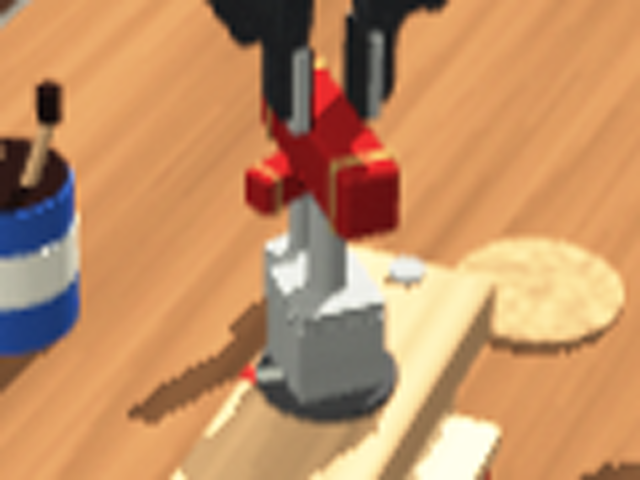

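View pics/wr9.png

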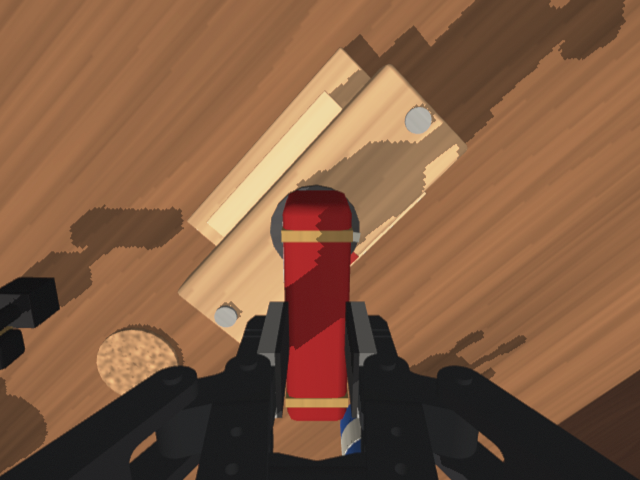

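The line (now at about (268,372) in the crop) is moving toward the red mark, and the key is upright and seated. I'll keep turning.

play_rows --pt "0 0 0.02 0 0 0.1 0" --pt "0 0 0.02 0 0 0.1 0" --pt "0 0 0.02 0 0 0.1 0" --pt "0 0 0.02 0 0 0.1 0" --pt "0 0 0.02 0 0 0.08 0" --pt "0 0 0 0 0 0 0"

```text
t: 15.05
ee_pos: [550.7, 120.4, 244.5]
orientation: [1.818, 2.56, -0.0]
ft_force: [-1.9, -1.4, 5.9]
finger_gap: 20.6
```

```bash
python3 chk.py 10
```

```text
[550.68699649 120.35001754 244.50516833] 20.94939482872292 [-2.01210135 -1.22032517  4.94377555] [-0.40026247  0.58731994  0.03450205] yaw 1.9067398475199995 j [ 0.1   0.16  0.3   1.7  -0.    1.33] 15.2
wr handle 13594 [549.3 126.6 270.3] ((552.1234130859375, 122.41793060302734), (44.25165939331055, 90.6980209350586), 32.13877487182617)
wr crop 163 155 (225, 300, 3)
si handle 287 [546.6 131.4 269.8] ((548.6515502929688, 125.04956817626953), (40.54072952270508, 88.42623901367188), 6.330012798309326)
si crop 267 195 (90, 120, 3)
sc handle 244 [554.6 115.9 268.9] ((551.8800048828125, 118.39163208007812), (29.921344757080078, 88.87992095947266), 18.86296272277832)
sc crop 311 164 (90, 120, 3)
```

View pics/si10_z.png

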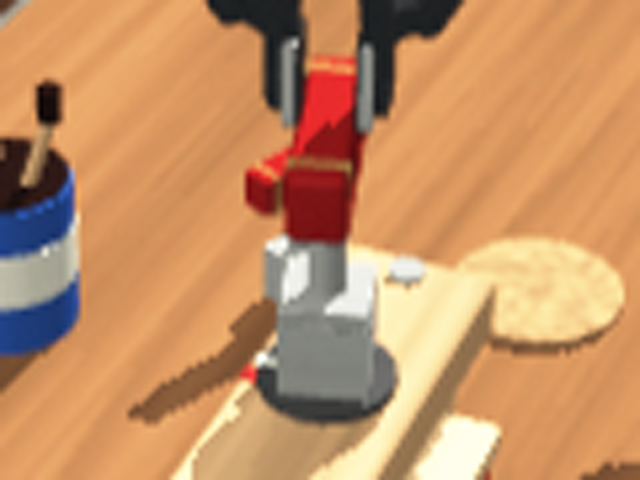

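View pics/sc10_z.png

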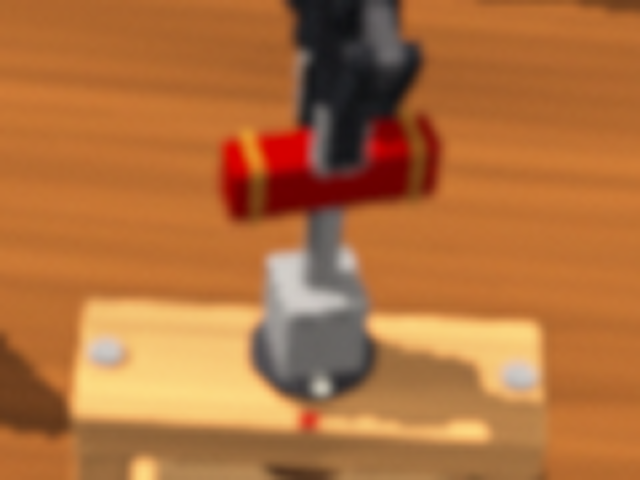

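play_rows --pt "0 0 0.02 0 0 0.07 0" --pt "0 0 0.02 0 0 0.06 0" --pt "0 0 0 0 0 0 0"

```text
t: 15.58
ee_pos: [550.6, 120.3, 244.2]
orientation: [1.981, 2.437, -0.0]
ft_force: [-2.7, -1.3, 6.3]
finger_gap: 20.9
```

```bash
python3 -c "
from h import *
s=bot.state();print(s['ft_force'],s['torque'],yaw())"
```

```text
[-2.69230249 -1.31728592  6.29452953] [-0.36870465  0.61900383  0.07691498] 1.7765054815288341
```

play_rows --pt "0 0 0 0 0 0.05 0" --pt "0 0 0 0 0 0.05 0" --pt "0 0 0 0 0 0 0"

```text
t: 15.95
ee_pos: [550.6, 120.3, 244.1]
orientation: [2.099, 2.336, -0.0]
ft_force: [-2.5, -2.1, 5.8]
finger_gap: 20.9
```

```bash
python3 chk.py 11
```

```text
[550.55557979 120.37417971 244.12399969] 20.44958651100135 [-2.58931945 -1.78351615  5.05005055] [-0.42876168  0.61905507  0.34977675] yaw 1.677934491724626 j [ 0.1   0.16  0.3   1.7  -0.    1.56] 16.1
wr handle 13606 [550.5 126.9 269.9] ((552.3184814453125, 122.14298248291016), (44.596641540527344, 90.79460906982422), 20.614261627197266)
wr crop 163 156 (225, 300, 3)
si handle 247 [548.1 137.7 269.2] ((548.8744506835938, 127.43179321289062), (85.19749450683594, 41.54308319091797), 85.76873016357422)
si crop 267 195 (90, 120, 3)
sc handle 273 [553.7 118.3 268.5] ((550.2793579101562, 118.0263671875), (35.95796203613281, 89.51549530029297), 12.053913116455078)
sc crop 311 164 (90, 120, 3)
```

View pics/sc11_z.png

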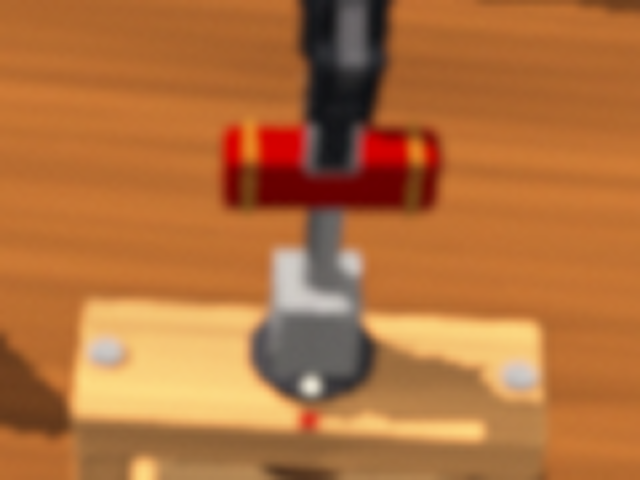

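View pics/wr11.png

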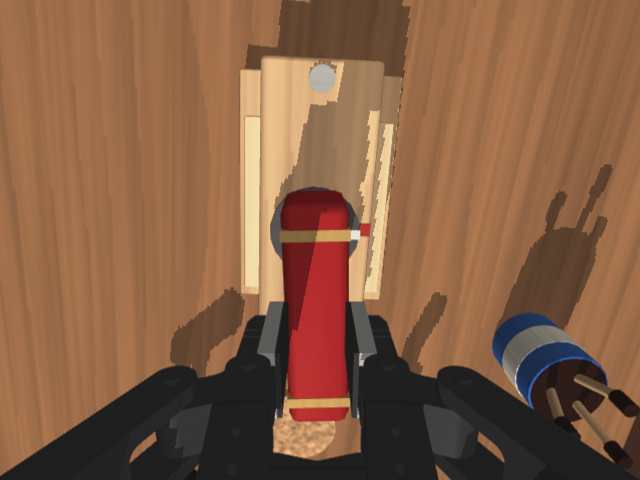

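The line at (355,235) is almost at the red mark at (365,230), and the turning torque has jumped to 0.35 N m. One more nudge will confirm the stop.

play_rows --pt "0 0 0 0 0 0.05 0" --pt "0 0 0 0 0 0 0"

```text
t: 16.35
ee_pos: [550.5, 120.4, 244.1]
orientation: [2.155, 2.284, -0.001]
ft_force: [-1.7, -2.2, 5.7]
finger_gap: 21.0
```

```bash
python3 -c "
from h import *
s=bot.state();print(s['ft_force'],s['torque'],yaw())
m,p,d=grab('wrist','w12'); cv2.imwrite('pics/w12_z.png',cv2.resize(p[180:280,250:390,::-1],(770,550),interpolation=cv2.INTER_CUBIC))"
```

```text
[-1.69587626 -2.19285293  5.72749669] [-0.4284098   0.59662695  0.74108804] 1.629211903974441
```

View pics/w12_z.png

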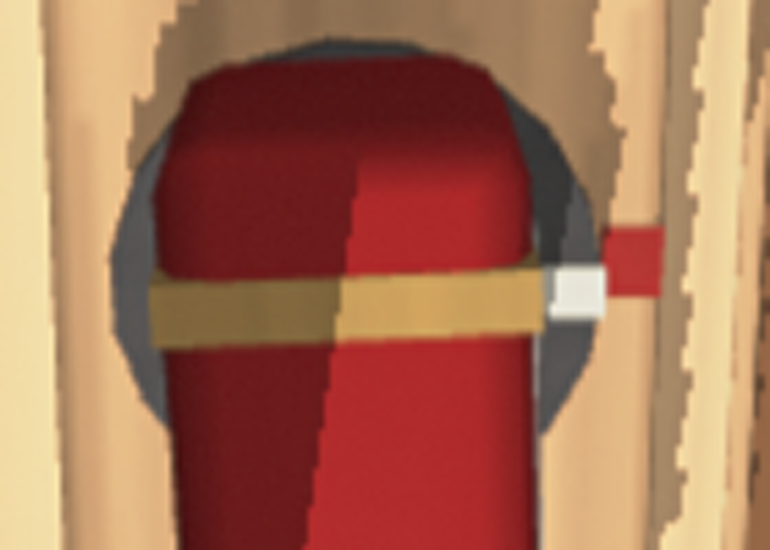

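The torque is 0.74 N m and climbing against the stop, so the screw is at the mark. I'll relax the twist, open, and rise.

play_rows --pt "0 0 0 0 0 -0.05 0" --pt "0 0 0 0 0 -0.04 0" --pt "0 0 0 0 0 0 0" --pt "0 0 0 0 0 0 0.3" --pt "0 0 0 0 0 0 0.6" --pt "0 0 0 0 0 0 1" --pt "0 0 0 0 0 0 1" --pt "0 0 0 0 0 0 1"

```text
t: 17.4
ee_pos: [550.9, 120.9, 242.6]
orientation: [-2.053, -2.378, 0.0]
ft_force: [0.3, -0.9, -0.1]
finger_gap: 85.1
```

```bash
python3 chk.py 13
```

```text
[550.92052746 120.83894135 242.69946839] 85.32134922439138 [-0.43934544  0.12458152  0.25588918] [-0.02462485 -0.00448265 -0.0634386 ] yaw 1.7168088239373565 j [0.1  0.16 0.29 1.7  0.   1.52] 17.55
wr handle 14219 [549.1 126.  269.7] ((549.7362670898438, 121.01534271240234), (24.528806686401367, 89.95106506347656), 8.660672187805176)
wr crop 163 158 (225, 300, 3)
si handle 324 [545.4 128.3 268.9] ((547.112060546875, 123.62263488769531), (25.31375503540039, 90.4715576171875), 9.687765121459961)
si crop 267 195 (90, 120, 3)
sc handle 238 [554.  114.3 268. ] ((551.7686767578125, 118.3427505493164), (26.779645919799805, 89.5784912109375), 9.132235527038574)
sc crop 311 164 (90, 120, 3)
```

View pics/wr13.png

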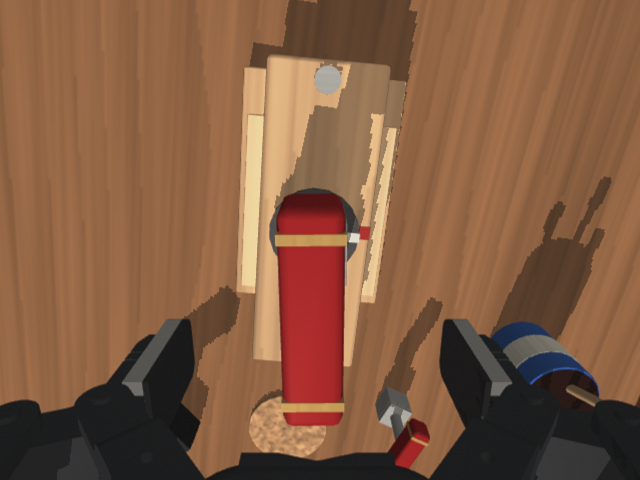

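The fingers are well clear of the handle (columns 190 and 441, against a handle at 277-347). I'll rise straight up.

play_rows --pt "0 0 -1 0 0 0 1" --pt "0 0 -2 0 0 0 1" --pt "0 0 -3 0 0 0 1" --pt "0 0 -3 0 0 0 1" --pt "0 0 -1 0 0 0 1" --pt "0 0 0 0 0 0 1" --pt "0 0 0 0 0 0 1"

```text
t: 18.42
ee_pos: [550.7, 120.8, 341.3]
orientation: [-2.053, -2.376, 0.003]
ft_force: [-0.1, 0.3, -0.5]
finger_gap: 85.2
```

```bash
python3 - <<'E'
from h import *
for n in ['wrist','side','scene']: m,p,d=grab(n,n[:2]+'14')
m,p,d=load('wr14'); P=cloud(m,d); k=(d>0)&(P[...,2]>262)&(P[...,2]<285)&(np.hypot(P[...,0]-550,P[...,1]-120)<65)
Q=P[k]; r=cv2.minAreaRect(Q[:,:2].astype('float32')); print(len(Q),r,Q.mean(0))
top=Q[Q[:,2]>np.median(Q[:,2])-1.5]
A=np.c_[top[:,:2]-top[:,:2].mean(0),np.ones(len(top))]; print('slope,topz',np.linalg.lstsq(A,top[:,2],rcond=None)[0])
cv2.imwrite('pics/wr14_z.png',cv2.resize(p[120:300,220:460,::-1],(800,600),interpolation=cv2.INTER_CUBIC))
E
python3 ov.py 14 549.7 120.5 148.5 -1.42 549.7 120.5 148.5 -1.24
```

```text
5874 ((549.6461791992188, 121.29843139648438), (24.369199752807617, 89.0276107788086), 8.550727844238281) [549.29216463 124.23207973 269.64281439]
slope,topz [2.36672421e-04 2.64762044e-05 2.69943128e+02]
```

View pics/wr14_z.png

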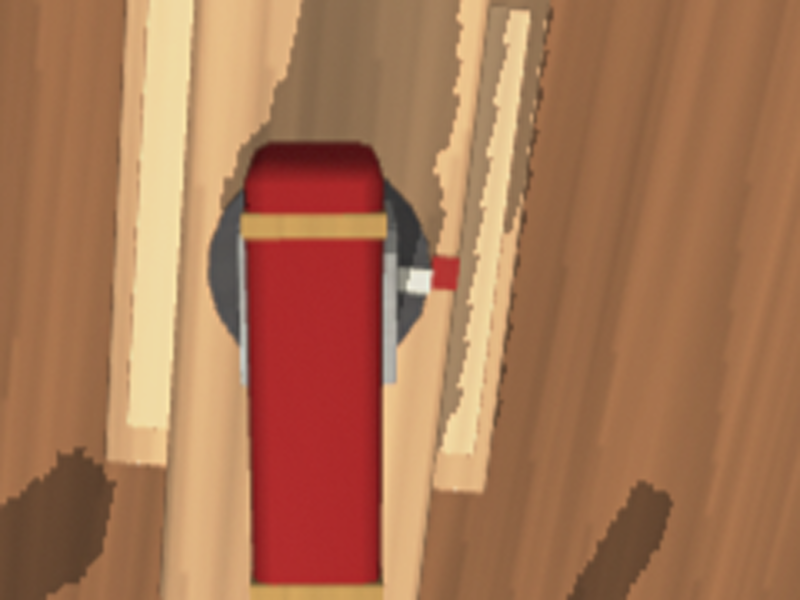

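View pics/si14_o.png

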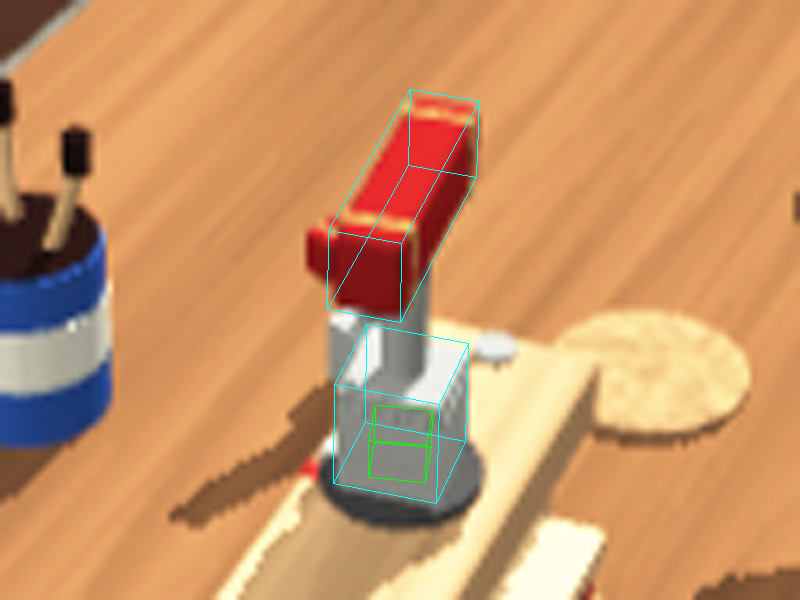

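View pics/sc14.png

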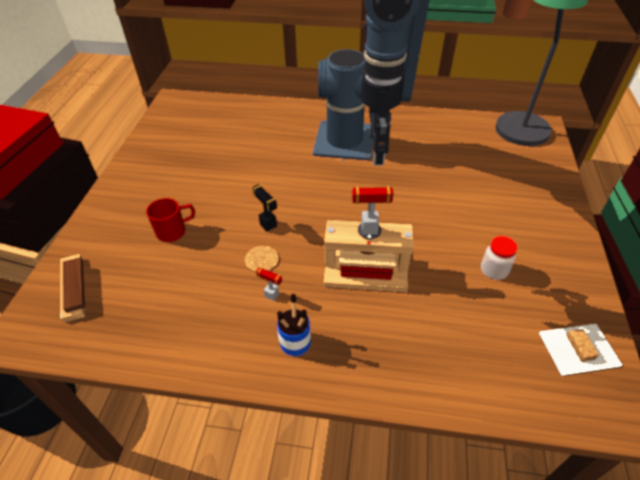

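```bash
python3 - <<'E'
from h import *
m,p,d=load('wr14'); P=cloud(m,d)
for u,v in [(220+416/3.333,120+281/3.333),(220+446/3.333,120+273/3.333)]:
    q=P[int(v),int(u)]; print(q.round(1), np.arctan2(q[1]-120.5,q[0]-549.7))
print(bot.state()['ft_force'],bot.state()['t']); print(bot.hand_in())
E
```

```text
[574.6 121.7 148.4] 0.04970960142291631
[583.2 123.  136.2] 0.07553634864212654
[-0.60169128 -0.13875705 -0.54808119] 18.575
the job is handed in; nothing more can be done
None
```

I set the larger red key on the clamp screw, turned the screw clockwise to its stop, let go and moved the arm clear. I then handed the job in at about 18.6 s; no verdict was reported.

- **Screw at the mark:** in the last wrist picture the white line is within about 0.03 rad of the red mark (0.050 rad for the line, 0.076 rad for the mark). The turning torque rose to 0.74 N m before I let go, which fits the hard stop.
- **Key seated and upright:** the handle is level (slope below 0.001 rad). Its top stands at about 270 mm, which puts the key's mouth at about 148 mm. The collar beside it measured 148.4 mm, so the key is fully home.
- **Bystanders:** the mug, brush pot and jar look unmoved in the scene picture. I compared these by eye only.
- **Gripper:** it is open and about 100 mm above where it released the key, with no contact force.

**Disagreements:** no check failed. The gripper read about 21 mm while holding the 24 mm handle. The scene and side cameras differed from the wrist camera by a few mm, so I relied on the wrist camera for alignment.

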